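Snap the vial carousel onto the sampler spindle

TASK

Pick up the blue vial carousel by its hub and slide it down over the spindle of the white sampler drive head, pressing gently until the sprung balls click behind the hub's lip and it sits fully home on the brass spring. Do not force it (a firm fingertip push is enough; stop as soon as the spring pushes back), then let go, and leave everything else on the bench where it is.

Things in the scene. Friction and masses are not known exactly. Their poses are not given: they have to be found in the camera images.
- carousel: Blue spoked wheel, 74 mm across and 9 mm high, with eight pockets and an upright round hub, standing loose on the worktop, 0.1 to 0.17 kg. Hub 30 mm in diameter, up to 50 mm above the underside; grip it from above, 15 to 50 mm above the underside. Bored right through. Origin: centre of the underside, on the bore axis; z up along the bore.
- hub_top (a point): Centre of the hub's upper end, on the bore axis, 50 mm above the carousel's underside. The bore is 14.4 mm wide here.
- hub_lip (a point): Point on the bore axis 11 mm above the underside, level with a narrow inner lip. Below it the bore narrows slowly from a 19 mm mouth at the underside to 14.4 mm; just above it lies a wide groove, into which the spindle's balls spring out.
- drive_head: White fixed box, 124 x 124 mm, grey top 43 mm above the worktop, with an upright 12 mm steel spindle in its middle. Origin: on the worktop under the spindle axis; z up along the spindle. Spindle and brass seat spring stand at a height set by hand and NOT measured: up to 11 mm higher or lower than the two points seat_mid and tip_mid, which belong to the box.
- seat_mid (a point): Middle setting of the top of the flat brass wave spring (33 mm across) round the spindle's foot, 64 mm above the worktop; the true top lies 53 to 75 mm up. The carousel's underside ends on it. The spring is stiff, 16 N/mm; pressing it with more than 15 N damages it.
- tip_mid (a point): Middle setting of the spindle's coned tip, 60 mm above the spring. Two sprung balls stick out of the spindle 15 mm above the spring, 18 mm across both. Pushed on, the hub meets them with its underside about 11 mm above the spring; the push rises to about 8 N, then drops at the click (the hub is pulled down) and the last 2 mm are free. Let go too early, it springs back up.
- vial_rack: White rack full of small capped vials, 62 x 130 x 39 mm, a bystander. Origin: centre of its underside.
- petri_dish: Round clear covered dish, 62 mm across, 15 mm high, a bystander. Origin: centre of its underside.
- beaker_small: Small clear beaker, 53 mm across, 60 mm high, a bystander. Origin: centre of its underside.
- tweezers: Steel tweezers lying flat, 120 mm long, a bystander. Origin: its middle, on the worktop.
There are look-alikes about, which are no part of the job. Of the things that look like the drive_head, the larger one is meant.

How it is judged:
By the outcome, as a careful person would: the job done as asked, in the order asked, and still so for the second after the job is handed in, with the robot touching nothing.
It also fails if it takes over 51 s, if anything falls off the work surface, if the arm or the gripper's body presses on something with over 40 N, if the wrist force passes 120 N, or if a joint passes its speed limit or range.

ROBOT

A 7-joint arm with a two-finger parallel gripper is mounted at the origin on a cart in front of the work surface, level with it; the furniture and walls round the work are solid. World frame = base frame: x ahead of the robot, y to its left, z up, the work surface at z = 0. Lengths are in m, angles in rad, forces in N, time in s.
With the tool pointing down it reaches from about 0.425 to 0.875 m from the base axis. Payload 4.7 kg.
Tool frame: the origin (TCP) lies at the very end of the fingers, on their centre line; the grasp point (between the pads) lies 19 mm behind it (env.grip_point_offset is the distance from the TCP to the grasp point, in m); z points along the fingers, y is the line along which they close (so a half turn about z gives the same grasp; the last joint's range is limited). The gripper opens to 85 mm and grips with 20 to 120 N. Pads are 22 mm wide; open, the fingers measure 114 mm over their backs; the gripper's body (76 mm by 85 mm) begins 54 mm behind the grasp point. The pads swing forward as they close: fully open they stand 13 mm farther back than shut.
Start: joints at [-1.333, 0.321, -0.07, 1.45, 0.023, 1.371, -0.057], TCP at [0.144, 0.634, 0.231] pointing down, gripper open.
Joint ranges: [-2.86, 2.86], [-0.3, 2.09], [-1.38, 1.24], [0.06, 2.45], [-1.56, 4.7], [0.09, 2.05], [-2.69, 2.69]. Speed limits (rad/s): [2.57, 2.57, 3.14, 3.14, 3.14, 3.14, 3.14].

INTERFACE

Orientations are given as a unit quaternion [x, y, z, w].
In Python, from bench import env, get_image, ticket, nets, sensors gives the robot as it stands. Calls block until the motion is done:
- env.goto(position, orientation): joint-space move of the TCP to a pose.
- env.move_l(position, ori=None, max_speed=0.15, max_force=None): straight line of the TCP; ori=None keeps the orientation; max_speed is the mean speed in m/s. With max_force (N) it stops when the force on the tool has changed by that much, and returns True; else False.
- env.move_joints(angles): joint-space move.
- env.set_gripper(opening): opening from 0.0 (shut) to 1.0 (fully open); the grip force is fixed at half the most; returns when the fingers have stopped.
- env.dwell(seconds).
- env.ik(position, orientation): joint angles nearest the present ones, or None.
- get_image(name): name is "scene" or "top"; returns a dict with "img" (480x640x3 uint8, blue, green, red), "range_z" (480x640 float32, m along the optical axis (not along the pixel's ray), 0 where there is no reading), "camera_matrix" (3x3 intrinsics, pixels), "rvec" (rotation vector, rad) and "tvec" (3), from world to camera coordinates, as OpenCV has them. Camera axes: x right, y down, z forward; pixel columns grow to the right and rows downward; lengths in m; the calibration is good to about 2 mm. A picture is of the moment at which its call begins.
A pose or a line that the arm cannot do raises env.Unreachable and nothing moves.
- ticket.hand_in(): hands the job in; it is judged then, once.
Trained networks look in a picture, given as the dict that the camera call returned (one of the last four; its "shot" number tells which), for a name from the list of things; names that differ only in an ending like _2 or _b are one class to them, and where a whole thing is asked for, a point or a joint stands for the part that bears it (a point fixed in the world has none). Each returns a list of dicts, best first, with "confidence" (0 to 1); they miss things now and then, are a little off and sometimes report something else, mostly with a low value. They report only what shows in the picture. A call takes as long as a camera call. They do not tell look-alikes from the thing itself.
- nets.trace(picture, label): "mask" (480x640 bool, what is visible of it).
- nets.mark_of(picture, label): "position" ([x, y, z] in m, in world coordinates, good to about 4 mm: a listed point, or the origin of a listed thing).
Readings, each from a call of its own:
- sensors.read_clock(): time.
- sensors.read_joints(): joint angles.
- sensors.read_qvel(): joint speeds.
- sensors.read_effort(): joint torques, N m.
- sensors.read_tool_pos(): TCP position.
- sensors.read_orientation(): TCP orientation.
- sensors.read_contact_force(): force on the tool from outside, world axes, zero at the start.
- sensors.read_wrist_torque(): the same for the moment, N m.
- sensors.read_finger_gap(): opening from 0.0 (shut) to 1.0 (fully open).
- sensors.read_gripper_force(): force on a finger pad.
Only numpy, scipy, OpenCV 4.12 (cv2) and the standard library are available. Lean on these libraries where they do the work, as an engineer would, in place of code of your own. Each camera call takes 0.05 s, during which the arm holds its last target. There are 200 camera calls.

## Working session

There is one attempt and no reset: what is moved stays moved. The work goes in short steps, each a Python script; the robot and the scene stay as the last script left them, time stands still between calls to the robot, and variables do not carry over. Pictures are saved under pics/ and viewed, at most 10 in all, crops included, and the job is handed in when it is done.

```bash
ls; mkdir -p pics; python3 - <<'E'
from bench import env,get_image,nets,sensors
import cv2,numpy as np
for n in("top","scene"):
    p=get_image(n); cv2.imwrite(f"pics/{n}1.png",p["img"])
    np.savez(f"{n}1.npz",**{k:p[k] for k in("img","range_z","camera_matrix","rvec","tvec")})
    for l in("carousel","hub_top","drive_head","tip_mid","seat_mid","vial_rack","petri_dish","beaker_small","tweezers"):
        print(n,l,[(np.round(d["position"],3).tolist(),round(d["confidence"],2)) for d in nets.mark_of(p,l)])
print(sensors.read_clock(),sensors.read_orientation(),env.grip_point_offset)
E
```

```text
pics
top carousel []
top hub_top [([0.608, 0.053, 0.052], 0.71)]
top drive_head [([0.505, -0.081, -0.002], 0.85), ([0.515, -0.273, -0.002], 0.73)]
top tip_mid [([0.516, -0.27, 0.125], 0.96), ([0.504, -0.08, 0.098], 0.85)]
top seat_mid [([0.517, -0.27, 0.065], 0.94), ([0.51, -0.082, 0.051], 0.57), ([0.375, -0.045, -0.0], 0.55), ([0.609, 0.052, 0.049], 0.28)]
top vial_rack [([0.596, 0.259, -0.002], 0.89)]
top petri_dish [([0.375, -0.044, -0.002], 0.65), ([0.598, 0.26, -0.002], 0.5)]
top beaker_small [([0.71, -0.259, -0.004], 0.71)]
top tweezers [([0.388, -0.286, 0.002], 0.69)]
scene carousel [([0.608, 0.055, -0.001], 0.9)]
scene hub_top [([0.606, 0.056, 0.054], 0.82)]
scene drive_head [([0.508, -0.079, 0.002], 0.78), ([0.518, -0.263, -0.001], 0.71)]
scene tip_mid [([0.506, -0.08, 0.094], 0.95), ([0.512, -0.266, 0.123], 0.59)]
scene seat_mid [([0.514, -0.264, 0.064], 0.81), ([0.508, -0.079, 0.051], 0.77)]
scene vial_rack [([0.606, 0.056, 0.05], 0.73)]
scene petri_dish [([0.374, -0.045, -0.002], 0.55), ([0.389, -0.282, -0.001], 0.32)]
scene beaker_small [([0.71, -0.259, 0.002], 0.91)]
scene tweezers [([0.39, -0.282, -0.003], 0.63)]
1.0 [1.11643470e-01 9.93748324e-01 5.11176782e-05 2.38523593e-05] 0.0187
```

View pics/top1.png

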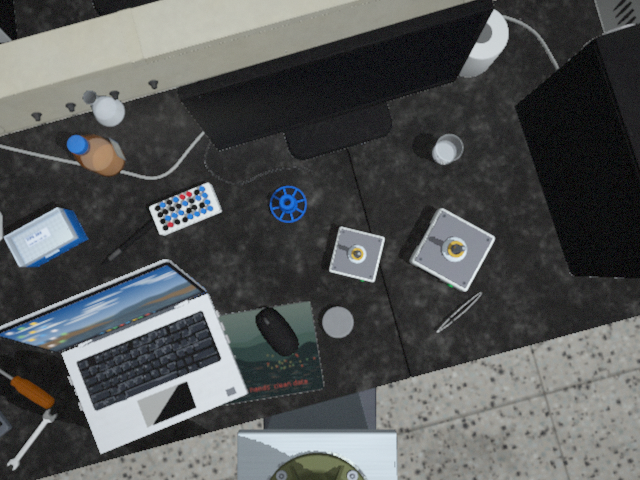

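View pics/scene1.png

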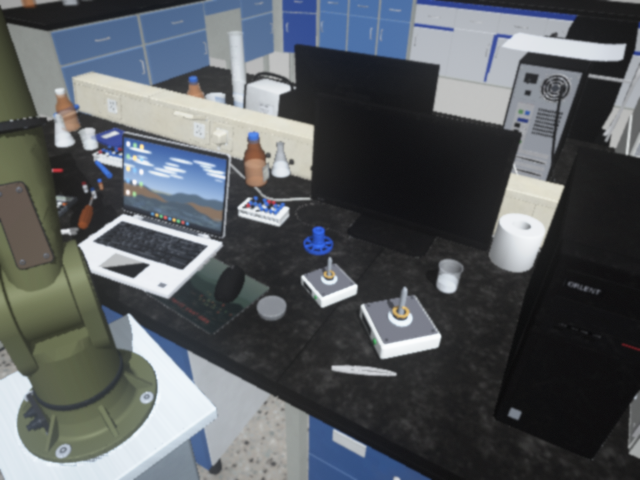

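```bash
cat > h.py <<'E'
import numpy as np,cv2
def cloud(p):
    R=cv2.Rodrigues(np.asarray(p["rvec"],float))[0];K=p["camera_matrix"];z=p["range_z"].astype(float)
    v,u=np.mgrid[:480,:640]
    c=np.stack([(u-K[0,2])/K[0,0]*z,(v-K[1,2])/K[1,1]*z,z],-1)
    w=(c-np.asarray(p["tvec"]).ravel())@R
    w[z<=0]=np.nan
    return w
def near(w,x,y,r,z0,z1):
    m=(np.hypot(w[...,0]-x,w[...,1]-y)<r)&(w[...,2]>z0)&(w[...,2]<z1)
    return m
E
python3 - <<'E'
import numpy as np,cv2
from h import *
for n in("top","scene"):
    p=np.load(n+"1.npz");w=cloud(p)
    R=cv2.Rodrigues(p["rvec"])[0];print(n,"cam",(-R.T@p["tvec"].ravel()).round(3))
    for nm,x,y,r,zs in(("hub",.608,.054,.05,[(.002,.015),(.02,.045),(.045,.06)]),("drv",.515,-.268,.09,[(.035,.047)]),("spindle",.515,-.268,.025,[(.05,.06),(.06,.07),(.07,.08),(.08,.09),(.09,.1),(.1,.11),(.11,.12),(.12,.15)])):
        for a,b in zs:
            m=near(w,x,y,r,a,b);q=w[m]
            if len(q):
                print(nm,a,b,len(q),"mean",q.mean(0).round(4),"min",q.min(0).round(4),"max",q.max(0).round(4))
                if nm=="drv": print(cv2.minAreaRect((q[:,:2]*1000).astype(np.float32)))
    # tall things
    m=(w[...,2]>.07)&(w[...,0]>.3)&(w[...,0]<.95)&(abs(w[...,1])<.5)
    q=w[m]
    for y in np.arange(-.5,.5,.1):
        s=q[(q[:,1]>=y)&(q[:,1]<y+.1)]
        if len(s): i=s[:,0].argmin();print("tall y",y.round(2),len(s),"nearest x",s[i].round(3),"zmax",s[:,2].max().round(3),"zmin@x<.9",s[:,2].min().round(3))
E
```

```text
top cam [ 0.48  -0.018  1.183]
hub 0.002 0.015 978 mean [0.6077 0.0553 0.0063] min [0.5593 0.0046 0.002 ] max [0.6569 0.1038 0.0149]
hub 0.02 0.045 35 mean [0.6039 0.0526 0.0338] min [0.5941 0.0411 0.0213] max [0.6162 0.0671 0.0446]
hub 0.045 0.06 144 mean [0.6085 0.0558 0.0506] min [0.5952 0.0424 0.0452] max [0.623  0.0699 0.0561]
drv 0.035 0.047 3375 mean [ 0.5142 -0.2661  0.0426] min [ 0.434  -0.3497  0.035 ] max [ 0.5946 -0.1867  0.047 ]
((514.2138671875, -267.3299560546875), (124.13343811035156, 124.358154296875), 60.77414321899414)
spindle 0.05 0.06 131 mean [ 0.5137 -0.2642  0.0537] min [ 0.4923 -0.2893  0.05  ] max [ 0.5368 -0.2442  0.06  ]
spindle 0.06 0.07 110 mean [ 0.5146 -0.2652  0.0627] min [ 0.4998 -0.2826  0.0601] max [ 0.5305 -0.2513  0.0685]
spindle 0.07 0.08 10 mean [ 0.5132 -0.2643  0.0748] min [ 0.509  -0.2734  0.0702] max [ 0.5204 -0.2611  0.0771]
spindle 0.08 0.09 11 mean [ 0.5141 -0.2645  0.0842] min [ 0.5087 -0.2689  0.0806] max [ 0.52   -0.2612  0.0891]
spindle 0.09 0.1 7 mean [ 0.5147 -0.2635  0.0939] min [ 0.5105 -0.2651  0.0902] max [ 0.5196 -0.2626  0.09
[... 2554 characters left out ...]
.5    0.176] zmax 0.368 zmin@x<.9 0.071
tall y -0.4 888 nearest x [ 0.801 -0.4    0.36 ] zmax 0.36 zmin@x<.9 0.07
tall y -0.3 4612 nearest x [ 0.504 -0.27   0.105] zmax 0.33 zmin@x<.9 0.07
tall y -0.2 4940 nearest x [ 0.792 -0.102  0.084] zmax 0.33 zmin@x<.9 0.07
tall y -0.1 4457 nearest x [ 0.498 -0.086  0.08 ] zmax 0.331 zmin@x<.9 0.07
tall y -0.0 3978 nearest x [0.733 0.095 0.087] zmax 0.331 zmin@x<.9 0.07
tall y 0.1 3385 nearest x [0.707 0.185 0.072] zmax 0.331 zmin@x<.9 0.07
tall y 0.2 1874 nearest x [0.408 0.299 0.07 ] zmax 0.226 zmin@x<.9 0.07
tall y 0.3 3059 nearest x [0.369 0.4   0.075] zmax 0.228 zmin@x<.9 0.07
tall y 0.4 3446 nearest x [0.328 0.499 0.072] zmax 0.226 zmin@x<.9 0.07
```

```bash
python3 - <<'E'
from bench import env,get_image,nets,sensors
import numpy as np
q=[0,1,0,0]
p=sensors.read_tool_pos()
env.move_l([p[0],p[1],.37],max_speed=.3)
env.goto([.607,.054,.37],q)
print(sensors.read_clock(),sensors.read_joints(),[env.ik([.5123,-.2685,z],q) for z in(.3,.08)])
env.move_l([.607,.054,.10],max_speed=.25)
f0=sensors.read_contact_force()
print(env.move_l([.607,.054,.019],max_speed=.08,max_force=8),sensors.read_tool_pos(),f0,sensors.read_contact_force())
env.set_gripper(0)
print(sensors.read_clock(),sensors.read_finger_gap(),sensors.read_gripper_force(),sensors.read_contact_force(),sensors.read_tool_pos())
E
```

```text
4.2333 [-0.68261803  0.23539949  0.68481166  1.34027351 -0.1485227   1.61747857
  1.5544685 ] [array([-0.39454818,  0.1990395 ,  0.96931688,  1.5558092 , -0.16454336,
        1.47345907,  2.15236422]), array([-0.36055562,  0.43422996,  0.97543317,  1.83317786, -0.40392021,
        1.08922376,  2.33513053])]
False [0.60756866 0.05400545 0.01959875] [-0.53801449 -0.13301365 -0.2281627 ] [1.15571762 0.93975739 0.02490146]
7.1833 0.33670982593536364 59.46106026414782 [-0.04752572  0.62361478  3.32111749] [0.60742241 0.05409134 0.01949396]
```

```bash
python3 - <<'E'
from bench import env,get_image,nets,sensors
import numpy as np,cv2
from h import *
env.move_l([.607,.054,.20],max_speed=.2)
env.move_l([.5123,-.2685,.20],max_speed=.2)
env.dwell(.3)
print(sensors.read_clock(),sensors.read_tool_pos(),sensors.read_contact_force(),sensors.read_wrist_torque(),sensors.read_finger_gap())
for n in("top","scene"):
    p=get_image(n);w=cloud(p)
    np.savez(n+"2.npz",**{k:p[k] for k in("img","range_z","camera_matrix","rvec","tvec")})
    b=p["img"].astype(int);blue=(b[...,0]>b[...,2]+50)
    m=blue&near(w,.512,-.268,.06,.15,.26)
    q=w[m];r=q[(q[:,2]>.17)&(q[:,2]<.2)]
    print(n,len(q),len(r),cv2.minEnclosingCircle((r[:,:2]*1000).astype(np.float32)),np.percentile(q[:,2],[1,10,50,90,99]))
    for l in("hub_top","carousel"): print(l,[(np.round(d["position"],4).tolist(),round(d["confidence"],2)) for d in nets.mark_of(p,l)])
    a=p["img"]; v,u=np.argwhere(m).mean(0).astype(int)
    c=a[max(v-60,0):v+60,max(0,u-60):u+60]; cv2.imwrite(f"pics/{n}2.png",cv2.resize(c,None,fx=4,fy=4,interpolation=2))
E
python3 -c "
import cv2,numpy as np
a=[cv2.imread(f'pics/{n}2.png') for n in('top','scene')]
cv2.imwrite('pics/c2.png',cv2.resize(np.hstack(a),(800,400)))"
```

```text
10.375 [ 0.51248477 -0.26810186  0.19997195] [-0.19414626  0.21319655 -1.28247584] [-0.00022546  0.01841672 -0.03454774] 0.3411641073343263
top 263 260 ((513.8587036132812, -267.1522521972656), 37.065643310546875) [0.18032444 0.1829024  0.18899761 0.19184609 0.21390954]
hub_top [([0.5115, -0.2724, 0.2294], 0.86)]
carousel [([0.5171, -0.2713, 0.1799], 0.65)]
scene 924 640 ((509.12249755859375, -270.4544677734375), 37.74125289916992) [0.18168118 0.18350822 0.18970848 0.22725335 0.23127964]
hub_top [([0.5109, -0.2713, 0.2293], 0.71)]
carousel [([0.5098, -0.2672, 0.1797], 0.94), ([0.5987, 0.2615, -0.0011], 0.69)]
```

View pics/c2.png

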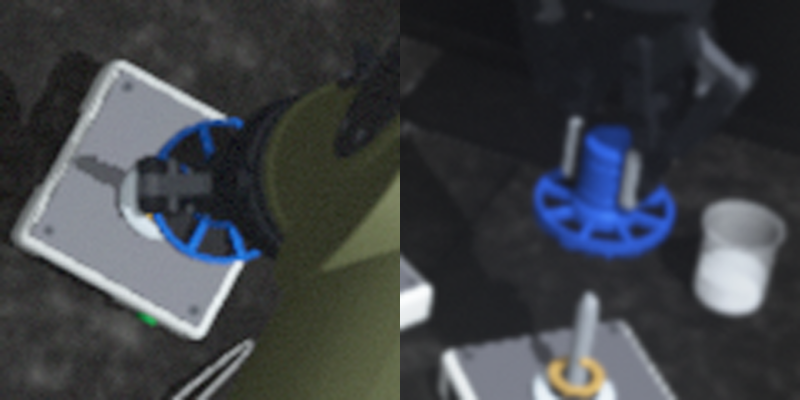

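```bash
python3 - <<'E'
from bench import env,get_image,nets,sensors
import numpy as np
r=lambda:(round(sensors.read_clock(),2),sensors.read_tool_pos().round(4),sensors.read_contact_force().round(2),sensors.read_wrist_torque().round(3))
x,y=.5127,-.2684
env.move_l([x,y,.15],max_speed=.1);print(r())
for z in(.135,.12,.106):
    h=env.move_l([x,y,z],max_speed=.03,max_force=4);print(h,*r())
    if h:break
E
```

```text
(11.32, array([ 0.5128, -0.2686,  0.1502]), array([ 0.55,  0.34, -1.32]), array([-0.011,  0.002,  0.018]))
False 11.97 [ 0.5127 -0.2685  0.135 ] [ 0.64 -0.05 -0.57] [-0.029 -0.013  0.014]
False 12.62 [ 0.5127 -0.2685  0.1199] [-0.47  0.   -0.22] [ 0.004  0.011 -0.038]
False 13.24 [ 0.5126 -0.2684  0.1059] [-0.05  0.31 -0.66] [ 0.044 -0.043  0.044]
```

```bash
cat > press.py <<'E'
from bench import env,sensors
import numpy as np
x,y=.5127,-.2684
F=lambda:np.mean([sensors.read_contact_force() for _ in range(3)],0)
z=sensors.read_tool_pos()[2];b=-0.7;pk=0;click=False;t0=sensors.read_clock()
while z>.066 and sensors.read_clock()-t0<18:
    z-=.0005
    env.move_l([x,y,z],max_speed=.02,max_force=6)
    f=F();fz=f[2]-b;tp=sensors.read_tool_pos()
    print(round(sensors.read_clock(),2),round(z,4),tp.round(4)[2],f.round(1))
    pk=max(pk,fz)
    if pk>4.5 and fz<pk-3.5: click=True
    if fz>11 or (click and fz>4.5 and clickz-z>.0008): break
    if not click: clickz=z
print(click,pk,sensors.read_finger_gap())
E
python3 press.py
```

```text
13.49 0.1054 0.1055 [-0.4 -1.5 -2. ]
13.74 0.1049 0.1049 [-0.4 -0.2 -1.1]
13.99 0.1044 0.1044 [-0.7  0.7 -1.6]
14.24 0.1039 0.1039 [-0.  -0.  -1.3]
14.49 0.1034 0.1034 [-0.7  0.2 -0.3]
14.74 0.1029 0.1029 [-0.3 -0.7 -1.2]
14.99 0.1024 0.1024 [-0.2 -0.4 -0.7]
15.24 0.1019 0.1018 [ 0.5  0.1 -1.2]
15.49 0.1014 0.1013 [ 0.1  0.8 -1.1]
15.74 0.1009 0.1009 [-0.3  0.6 -1.4]
15.99 0.1004 0.1004 [ 0.2 -0.4 -1.4]
16.24 0.0999 0.0998 [ 1.1 -0.2 -1.5]
16.49 0.0994 0.0994 [ 1.2  1.  -0.8]
16.74 0.0989 0.0988 [-0.6 -0.1 -2.4]
16.99 0.0984 0.0984 [-0.3 -0.  -1.2]
17.24 0.0979 0.0978 [ 0.7 -0.3 -0.6]
17.49 0.0974 0.0974 [-0.3  0.  -0.4]
17.74 0.0969 0.0968 [ 0.1 -0.7 -1.5]
17.99 0.0964 0.0964 [ 0.4  0.  -1. ]
18.24 0.0959 0.0959 [ 0.2 -0.3 -0.4]
18.49 0.0954 0.0954 [-1.4  0.5 -1.1]
18.74 0.0949 0.0949 [ 0.5  0.2 -0.4]
18.99 0.0944 0.0944 [ 0.   0.4 -0.9]
19.24 0.0939 0.0939 [-0.1 -0.7 -1.7]
19.49 0.0934 0.0934 [ 0.3 -0.3 -1.3]
19.74 0.0929 0.0929 [ 0.6  0.2 -2.1]
19.99 0.0924 0.0924 [-0.1 -0.4 -0.8]
20.24 0.0919 0.0919 [ 0.2 -0.9 -0.7]
20.49 0.0914 0.0915 [-0.4 -1.  -1. ]
20.74 0.0909 0.091 [ 0.8 -0
[... 162 characters left out ...]
 0.0884 0.0885 [-0.7 -1.7  3.9]
22.24 0.0879 0.088 [ 1. -2.  4.]
22.49 0.0874 0.0876 [ 0.2 -2.   4.6]
22.74 0.0869 0.0871 [ 0.2 -1.7  5.2]
22.99 0.0864 0.0868 [ 0.6 -1.6  6.4]
23.24 0.0859 0.0864 [ 1.9 -2.8  6.4]
23.49 0.0854 0.0858 [ 1.8 -2.1  5.8]
23.74 0.0849 0.0836 [  4.8  -4.6 -11.6]
23.99 0.0844 0.0824 [ 5.  -4.3 -9.9]
24.24 0.0839 0.0822 [ 4.4 -4.2 -7.6]
24.49 0.0834 0.082 [ 3.5 -4.2 -7. ]
24.74 0.0829 0.082 [ 2.8 -3.6 -7.8]
24.99 0.0824 0.0819 [ 2.1 -3.  -5.6]
25.24 0.0819 0.0818 [-0.5 -1.6 -3.2]
25.49 0.0814 0.0815 [ 0.2 -0.4 -2.6]
25.74 0.0809 0.0811 [-0.1 -0.1 -0.8]
25.99 0.0804 0.0808 [-0.1  1.1  2.1]
26.24 0.0799 0.0806 [-0.9  2.2  5.5]
True 7.1410042141596195 0.3427587509157573
```

```bash
python3 - <<'E'
from bench import env,get_image,sensors,nets
import numpy as np,cv2
from h import *
env.set_gripper(1.0)
print(sensors.read_clock(),sensors.read_finger_gap(),sensors.read_contact_force().round(1))
x,y=.5127,-.2684
print(env.move_l([x,y,.17],max_speed=.1,max_force=8))
env.move_l([x,y,.3],max_speed=.2)
env.goto([.55,.06,.32],[0,1,0,0])
print(sensors.read_clock())
ims=[]
for n in("top","scene"):
    p=get_image(n);w=cloud(p);b=p["img"].astype(int);m=(b[...,0]>b[...,2]+50)&near(w,.512,-.268,.06,.04,.2)
    q=w[m];rim=near(w,.512,-.268,.045,.05,.09)&m;s=w[rim];hub=q[q[:,2]>.095]
    print(n,len(q),"rim z",np.percentile(s[:,2],[5,50,95]).round(4),"hub",np.percentile(hub[:,2],[50,95]).round(4))
    A=np.c_[s[:,:2]-s[:,:2].mean(0),np.ones(len(s))];print("plane",np.linalg.lstsq(A,s[:,2],rcond=None)[0].round(4))
    v,u=np.argwhere(m).mean(0).astype(int);ims.append(cv2.resize(p["img"][v-50:v+50,u-50:u+50],(400,400)))
cv2.imwrite("pics/c3.png",np.hstack(ims))
E
```

```text
26.8333 0.9991158666230241 [-0.3  0.3  0.6]
False
29.9333
top 854 rim z [0.0635 0.0703 0.0763] hub [0.1113 0.1148]
plane [-0.007   0.0131  0.0702]
scene 943 rim z [0.0631 0.0692 0.0845] hub [0.1095 0.1131]
plane [-0.0078  0.0067  0.0701]
```

View pics/c3.png

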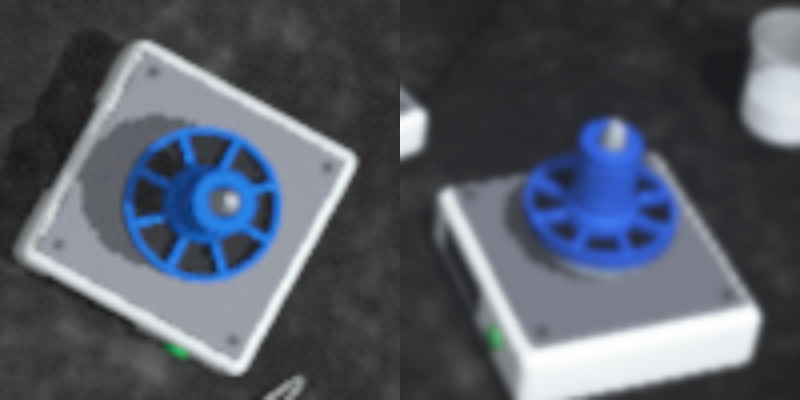

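The carousel sits level on the spindle. The hub top is at about 0.111 m, so the underside is at about 0.061 m, which matches the height where the spring pushed back. The spindle tip shows above the hub.

```bash
python3 -c "
from bench import ticket
print(ticket.hand_in())"
```

```text
the job is handed in; nothing more can be done
None
```

The carousel clicked onto the larger drive head's spindle and sits level on the spring. The push peaked at about 7 N through the click and about 6 N on the spring. I released it, moved the arm clear at about 30 s, and handed the job in.

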